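# Draw out the green bearing tray with the pull hook

### The job

Pick up the wooden-handled pull hook, hook its tip down into the finger hole of the green tray and pull that tray about 10 cm out of its housing, so that both bearings lie in the open. Leave the yellow tray shut, and when the green tray is out stand the hook upright on the bench again, clear of the tray.

Things in the scene. Friction and masses are not known exactly. Their poses are not given: they have to be found in the camera images.
- hook: Loose pull hook, 0.15 kg, standing on its handle's flat foot. Handle: upright wooden block 66 long (x), 28 wide (y), 60 mm high; grasp it from above across the 28 mm. Origin: centre of its underside; z up, x from handle to tip. A 7 mm steel rod leaves the handle's front 54 mm above the foot, ends 90 mm ahead of the origin and there turns straight down.
- hook_tip (a point): Lower end of the hook's down-turned 7 mm rod: 90 mm ahead of the handle's centre (hook x), 12 mm above the level of the handle's foot; 38 mm of it hang free below the horizontal rod.
- green_hole (a point): Centre, at the top face, of the 30 mm round upright through hole in the green tray's tab. Tab: 5 thick, 44 deep (x), 60 mm wide, top 45 mm above the bench, free beneath; it juts towards the robot from the tray's front, 22 mm behind the hole's centre. z up, x into the housing; the tray slides out along -x. Grey fixed housing: 150 deep, 130 wide, 75 mm high, its front level with the shut tray's.
- green_tray (a joint): How far the green tray is drawn out of its housing, m: 0 shut, stop at 0.13. It slides with about 3 N of friction and stays where it is left. It may start up to 12 mm open; two loose bearings lie in it.
- yellow_tray (a joint): The same for the yellow tray in the other, equal housing beside it: 0 shut, starts at 0.

How it is judged:
On the way, in this order (a step that is already met when the one before it is completed fails the run):
1. the hook's tip is down in the finger hole of the green tray, the tray not yet drawn out (horizontal distance between hook_tip and green_hole below 0.018 m and z of hook_tip in the frame of green_hole below -0.004 m and value of joint green_tray below 0.05 m), for 0.1 s.
2. the green tray is drawn out at least 80 mm with the hook still in its hole (horizontal distance between hook_tip and green_hole below 0.018 m and z of hook_tip in the frame of green_hole below -0.004 m and value of joint green_tray above 0.08 m), for 0.1 s.
At the end, for the whole second after the job is handed in: The green tray is at least 80 mm out and the yellow tray less than 15 mm; the hook stands at rest on the bench on its foot, upright within 10 degrees, its tip more than 50 mm (seen from above) from the finger hole (value of joint green_tray above 0.08 m and value of joint yellow_tray below 0.015 m and horizontal distance between hook_tip and green_hole above 0.05 m and height (world z) of hook below 0.008 m and angle between hook's own z axis and vertical below 0.17 rad and linear speed of hook below 0.02 m/s); the robot touches nothing.
It fails at once if the yellow tray is pulled out more than 25 mm (value of joint yellow_tray above 0.025 m).
It also fails if it takes over 58 s, if anything falls off the work surface, if the arm or the gripper's body presses on something with over 40 N, if the wrist force passes 120 N, or if a joint passes its speed limit or range.

### The arm

A 6-joint arm with a two-finger parallel gripper is mounted at the origin on a cart in front of the work surface, level with it; the furniture and walls round the work are solid. World frame = base frame: x ahead of the robot, y to its left, z up, the work surface at z = 0. Lengths are in m, angles in rad, forces in N, time in s.
With the tool pointing down it reaches from about 0.325 to 0.775 m from the base axis. Payload 9.3 kg.
Tool frame: the origin (TCP) lies between the finger pads; the fingertips stand 11 mm ahead of it and the grasp point (between the pads) lies 8 mm behind it; z points along the fingers, y is the line along which they close (so a half turn about z gives the same grasp; the last joint's range is limited). The gripper opens to 85 mm and grips with 20 to 120 N. Pads are 22 mm wide; open, the fingers measure 114 mm over their backs; the gripper's body (76 mm by 85 mm) begins 54 mm behind the grasp point. The pads swing forward as they close: fully open they stand 13 mm farther back than shut.
Start: joints at [0.968, 0.259, 0.021, 1.334, 0, 1.418], TCP at [0.239, 0.495, 0.242] pointing down, gripper open.
Joint ranges: [-3.04, 3.04], [-0.91, 1.82], [-1.04, 1.36], [-1.92, 1.95], [-1.52, 1.45], [-3.14, 3.14]. Speed limits (rad/s): [2.22, 2.22, 2.79, 3.14, 3.14, 3.14].

### API

Orientations are given as a unit quaternion [x, y, z, w].
In Python, from cell import r gives the robot as it stands. The module is installed in compiled form; this text tells all that it offers.
- The arm moves only by the tool send_rows, never from a script. Its argument "increments" is a list of rows, each a list of 2 entries, a list of its own where there are three numbers: the shift along the world's x, y, z in mm, then the turn, a rotation vector about the world's x, y, z in degrees. In form: [[[tx, ty, tz], [rx, ry, rz]], ...]. A call has 1 to 5 rows; each row is the pose to reach, as a shift and turn from the pose commanded when the call began; what a row does not reach only later rows make up. A row lasts 1/10 s, in which the tool goes at most 50 mm and 8.59 degrees, less where a joint would pass 70% of its speed; a pose out of reach is approached as far as the arm can. A call with a gripper value outside its range is refused whole. "grip" is the gripper command: -1 is fully open, 1 is shut, values between are in proportion, set as the call begins (left out, the last holds). The fingers move at their own pace and stop on an object; "grip_force" is the grip in N (left out, the last holds). Time passes only in rows, so rows that repeat a pose let the fingers close. It gives the time, the measured TCP pose, the force, the opening and the grip force at its end, in the units of the state.
- r.observe(): the state, without advancing time (a new reading comes with each control period).
- r.snapshot(name): name is "side" or "top"; returns the picture (384x512x3 uint8, red, green, blue); there is no depth.
- r.camera_info(name): a dict with "fx", "fy", "cx", "cy" (pixels), "R" (3x3) and "t" (3): a world point X has camera coordinates R X + t. Camera axes: x right, y down, z forward; pixel columns grow to the right and rows downward; lengths in m; the calibration is good to about 2 mm. A picture is of the moment at which its call begins. camera_info takes no time and is no camera call.
- r.sign_off(): hands the job in; it is judged then, once.
The state is a dict: "time": time; "joint_pos": joint angles; "dq": joint speeds; "joint_efforts": joint torques, N m; "position": TCP position; "ee_rot": TCP orientation; "wrist_force": force on the tool from outside, world axes, zero at the start; "moment": the same for the moment, N m; "grip_width": opening from 0.0 (shut) to 1.0 (fully open); "finger_force": force on a finger pad.
Only numpy, scipy, OpenCV 4.12 (cv2) and the standard library are available. Lean on these libraries where they do the work, as an engineer would, in place of code of your own. Each camera call takes 0.05 s, during which the arm holds its last target. There are 200 camera calls.

## Working session

There is one attempt and no reset: what is moved stays moved. The work goes in short steps, Python scripts to look and compute and a tool call to move; the robot and the scene stay as the last step left them, time stands still between calls to the robot, and variables do not carry over. Pictures are saved under pics/ and viewed, at most 12 in all, crops included, and the job is handed in when it is done.

Besides the shell and the picture viewer there is one more tool, called after ">>>" as name([rows], argument=value, ...), one row to a line, values as JSON. send_rows: Moves the arm, as the interface text tells. Its arguments: {"type":"object","properties":{"increments":{"type":"array","items":{"type":"array"}},"grip":{"type":"number"},"grip_force":{"type":"number"}},"required":["increments"]}

```bash
mkdir -p pics
python3 - <<'E'
from cell import r
import cv2,numpy as np
for n in("top","side"):
    im=r.snapshot(n);np.save(f"pics/{n}0.npy",im)
    cv2.imwrite(f"pics/{n}0.png",im[:,:,::-1])
    c=r.camera_info(n);print(n,c["fx"],c["cx"],c["cy"],np.round(c["R"],3).tolist(),np.round(c["t"],3).tolist())
a=[cv2.imread(f"pics/{n}0.png") for n in("top","side")]
cv2.imwrite("pics/both0.png",cv2.resize(np.vstack(a),None,fx=.78,fy=.78))
print(r.observe())
E
```

```text
top 467.894973276819 249.4954640776467 191.8927484990163 [[-0.014, -1.0, -0.001], [-0.984, 0.014, -0.179], [0.179, -0.001, -0.984]] [-0.008, 0.626, 1.458]
side 471.4707816638205 248.72399079297833 197.52623484934333 [[0.88, -0.475, 0.012], [-0.183, -0.362, -0.914], [0.439, 0.802, -0.406]] [-0.523, 0.158, 1.508]
{'time': 0.1, 'joint_pos': array([9.68393981e-01, 2.59143718e-01, 2.08441191e-02, 1.33371987e+00,
       1.04642697e-05, 1.41820396e+00]), 'dq': array([ 2.93538972e-04, -2.33101043e-03,  2.24909153e-03, -4.49958754e-05,
       -3.09240342e-04, -7.73433901e-04]), 'joint_efforts': array([ 4.91875224e-03, -5.56691980e+01,  3.45070267e+01,  1.16049510e-02,
       -1.47057244e-04,  3.76601201e-05]), 'position': array([0.23899612, 0.49509097, 0.24172492]), 'ee_rot': array([ 2.23013709e-01,  9.74815117e-01, -5.66582591e-04, -2.30286202e-04]), 'wrist_force': array([-0.6056182 , -0.29345355,  0.14271896]), 'moment': array([-0.01625116,  0.0126619 , -0.00953233]), 'finger_force': 0.0, 'grip_width': 0.9998937466718152}
```

View pics/top0.png

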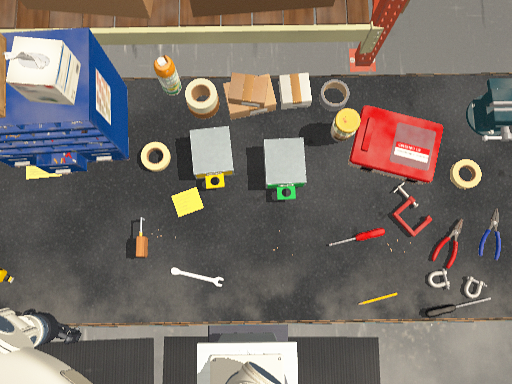

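View pics/side0.png

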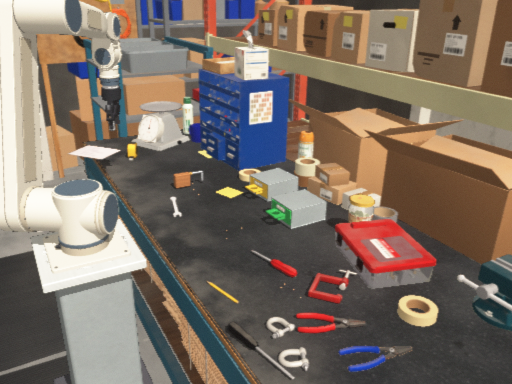

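The top view shows the hook handle at about (141,245) with its rod pointing up to (142,219). The green tab's hole is at about (286,193) and the yellow tab's at about (215,181). Next I'll zoom in and measure.

```bash
cat > h.py <<'E'
import cv2,numpy as np
from cell import r
def ray(n,uv,z):
    c=r.camera_info(n);R=np.array(c["R"]);t=np.array(c["t"])
    d=R.T@np.array([(uv[0]-c["cx"])/c["fx"],(uv[1]-c["cy"])/c["fy"],1]);o=-R.T@t
    return o+d*(z-o[2])/d[2]
def proj(n,X):
    c=r.camera_info(n);p=np.array(c["R"])@X+c["t"]
    return np.array([c["fx"]*p[0]/p[2]+c["cx"],c["fy"]*p[1]/p[2]+c["cy"]])
def mask(im,lo,hi,box):
    h=cv2.cvtColor(im,cv2.COLOR_RGB2HSV);m=cv2.inRange(h,lo,hi);k=np.zeros_like(m)
    x0,y0,x1,y1=box;k[y0:y1,x0:x1]=m[y0:y1,x0:x1];return k
E
python3 - <<'E'
from h import *
im=np.load("pics/top0.npy")
m=mask(im,(5,90,60),(20,255,255),(125,205,160,270))
p=np.argwhere(m)[:,::-1];print("handle",p.min(0),p.max(0),cv2.minAreaRect(p.astype(np.float32)),p.mean(0))
g=mask(im,(50,120,50),(75,255,255),(260,170,310,210))
p=np.argwhere(g)[:,::-1];print("green",p.min(0),p.max(0),cv2.minAreaRect(p.astype(np.float32)))
z=np.hstack([cv2.resize(im[y:y+50,x:x+50],(390,390),interpolation=cv2.INTER_NEAREST) for x,y in((117,212),(262,165))])
cv2.imwrite("pics/z.png",z[:,:,::-1])
s=np.load("pics/side0.npy")
z=np.hstack([cv2.resize(s[y:y+50,x:x+50],(390,390),interpolation=cv2.INTER_NEAREST) for x,y in((163,155),(255,185))])
cv2.imwrite("pics/z2.png",z[:,:,::-1])
E
```

```text
handle [135 229] [158 257] ((146.41439819335938, 242.86965942382812), (21.520511627197266, 29.13066291809082), 3.5763344764709473) [141.61481481 245.95555556]
green [268 183] [303 199] ((285.80938720703125, 191.37843322753906), (15.347179412841797, 35.214420318603516), 86.98721313476562)
```

View pics/z.png

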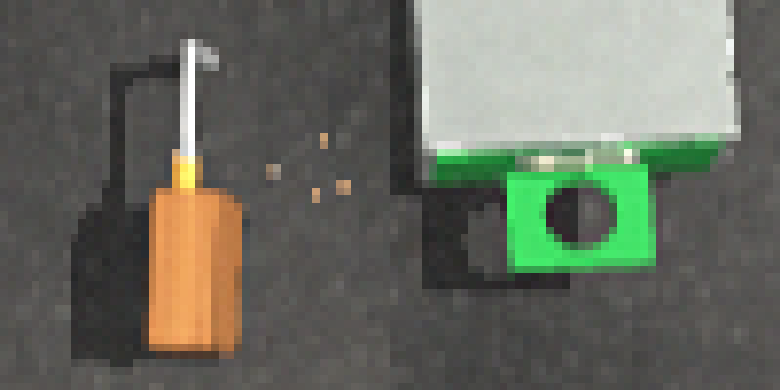

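View pics/z2.png

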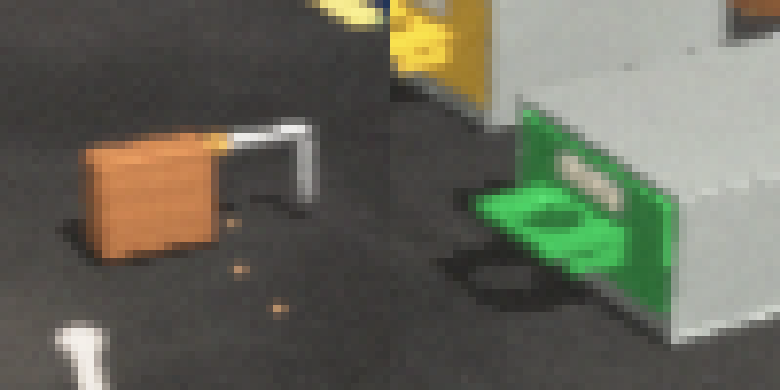

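The zooms show the handle's top face centred at about px (140.3,246), the rod end at (140.9,217) and the hole centre at (285.9,192). The tab is turned by a few degrees.

Run:
```python
from h import *
f=lambda x,y,x0,y0:(x0+x/7.8-.5,y0+y/7.8-.5)
H=lambda x,y,z:ray("top",f(x,y,117,212),z)
G=lambda x,y,z:ray("top",f(x-390,y,262,165),z)
c=H(186,269,.06);a=H(187,188,.06);b=H(184,350,.06);tip=H(191,40,.0575);rb=H(186,165,.0575)
corn=[H(*q,.06)[:2].round(4).tolist() for q in((150,188),(222,188),(222,350),(150,350))]
print("handle",c,corn,"tip",tip,"rodbase",rb)
hole=G(580,215,.045);l=G(508,273,.045);rr=G(655,266,.045)
print("hole",hole,"tab front",l,rr,np.degrees(np.arctan2(*(l-rr)[[1,0]]))-90)
h1=G(425,150,.075);h2=G(735,135,.075);print("housing front top",h1,h2,np.degrees(np.arctan2(*(h1-h2)[[1,0]]))-90)
# side view checks
S=lambda x,y,z:ray("side",f(x,y,163,155),z)
print("side tip",S(305,200,.012),"rodcorner",S(307,128,.054),"handle bottom front corner",S(105,262,0),S(215,240,0))
print("side hole",ray("side",f(558-390,218,255,185),.044))
from scipy.spatial.transform import Rotation as R
print(R.from_quat(r.observe()["ee_rot"]).as_matrix().round(3))
```

```text
handle [0.45565533 0.3310348  0.06      ] [[0.4887, 0.3466], [0.4883, 0.3173], [0.4229, 0.3156], [0.4233, 0.3447]] tip [0.54946336 0.3321858  0.0575    ] rodbase [0.49810302 0.33280011 0.0575    ]
hole [ 0.62522652 -0.13502283  0.045     ] tab front [ 0.60108373 -0.10434422  0.045     ] [ 0.60319116 -0.16568785  0.045     ] 1.9675929854760454
housing front top [ 0.64784313 -0.06967394  0.075     ] [ 0.65236017 -0.19726022  0.075     ] 2.027640812351464
side tip [0.54617116 0.3328051  0.012     ] rodcorner [0.54821144 0.331784   0.054     ] handle bottom front corner [0.42787181 0.32659124 0.        ] [0.49144933 0.32885201 0.        ]
side hole [ 0.6283312  -0.13849395  0.044     ]
[[-0.901  0.435 -0.001]
 [ 0.435  0.901 -0.001]
 [ 0.    -0.001 -1.   ]]
```

>>> send_rows([
  [[43,-33,0],[0,0,6]],
  [[86,-66,-10],[0,0,13]],
  [[130,-98,-30],[0,0,20]],
  [[174,-131,-60],[0,0,27]],
  [[217,-164,-90],[0,0,27]],
])

```text
time: 0.6
position: [0.4284, 0.3521, 0.1712]
ee_rot: [-0.013, 1.0, 0.0, 0.0]
wrist_force: [0.4, 1.5, -0.6]
grip_width: 0.997
finger_force: 0.0
```

>>> send_rows([
  [[0,0,0],[0,0,0]],
  [[0,0,0],[0,0,0]],
  [[0,0,0],[0,0,0]],
])

```text
time: 0.9
position: [0.4267, 0.3539, 0.1723]
ee_rot: [-0.011, 1.0, 0.0, 0.0]
wrist_force: [-0.3, 0.2, 0.6]
grip_width: 1.001
finger_force: 0.0
```

Run:
```python
from h import *
from scipy.spatial.transform import Rotation as R
o=r.observe();M=R.from_quat(o["ee_rot"]).as_matrix()
print(o["time"],o["position"],M.round(3).tolist(),np.degrees(np.arctan2(M[1,1],M[0,1])),o["joint_pos"])
s=r.snapshot("side");u,v=proj("side",np.array([.47,.33,.08])).astype(int);print(u,v)
z=cv2.resize(s[v-70:v+50,u-60:u+60],(600,600),interpolation=cv2.INTER_NEAREST)
cv2.imwrite("pics/a.png",z[:,:,::-1])
```

```text
0.9 [0.42665423 0.35390685 0.17227256] [[-1.0, -0.022, 0.0], [-0.022, 1.0, 0.0], [-0.0, 0.0, -1.0]] 91.24610860096156 [ 5.40963559e-01  2.94831736e-01 -1.08237289e-01  1.16742060e+00
  2.21023692e-04  5.19214922e-01]
184 168
```

View pics/a.png

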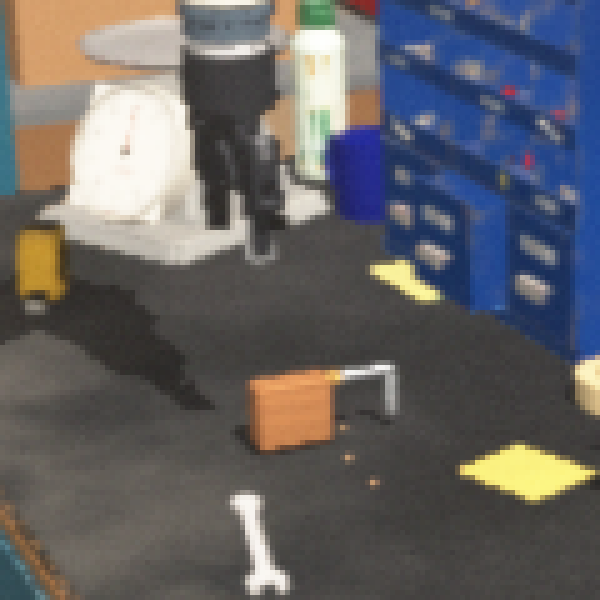

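The open gripper is above and behind the hook, and the hook still stands in place (handle at crop (290,415)). I'll move over it and then go down.

>>> send_rows([
  [[29,-23,-30],[0,0,0]],
  [[29,-23,-60],[0,0,0]],
  [[29,-23,-85],[0,0,0]],
  [[29,-23,-85],[0,0,0]],
  [[29,-23,-85],[0,0,0]],
])

```text
time: 1.45
position: [0.4556, 0.3314, 0.0879]
ee_rot: [-0.011, 1.0, 0.0, 0.0]
wrist_force: [0.1, 0.1, -0.2]
grip_width: 1.0
finger_force: 0.0
```

Run:
```python
from h import *
o=r.observe();print(o["position"])
ims=[]
for n in("side","top"):
    s=r.snapshot(n);u,v=proj(n,np.array([.47,.33,.06])).astype(int)
    ims.append(cv2.resize(s[v-40:v+40,u-40:u+40],(400,400),interpolation=cv2.INTER_NEAREST))
cv2.imwrite("pics/b.png",np.hstack(ims)[:,:,::-1])
```

```text
[0.45563069 0.33136258 0.08787018]
```

View pics/b.png

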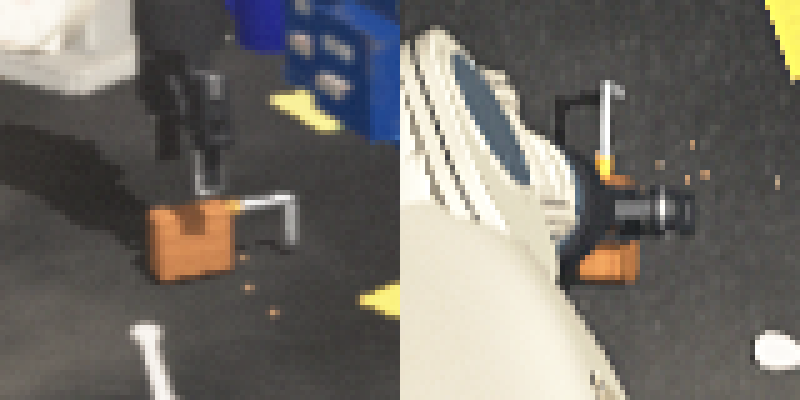

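The fingers straddle the handle, centred on it in the top view (about px (625,210)), so I'll go down 55 mm and grip.

>>> send_rows([
  [[0,0,-25],[0,0,0]],
  [[0,0,-45],[0,0,0]],
  [[0,0,-55],[0,0,0]],
  [[0,0,-55],[0,0,0]],
])

```text
time: 1.95
position: [0.4558, 0.3305, 0.0318]
ee_rot: [-0.011, 1.0, -0.0, -0.0]
wrist_force: [1.1, 0.3, 0.1]
grip_width: 1.0
finger_force: 0.0
```

>>> send_rows([
  [[0,0,0],[0,0,0]],
  [[0,0,0],[0,0,0]],
  [[0,0,0],[0,0,0]],
  [[0,0,0],[0,0,0]],
  [[0,0,0],[0,0,0]],
], grip=1, grip_force=60)

```text
time: 2.45
position: [0.4564, 0.3307, 0.0326]
ee_rot: [-0.011, 1.0, 0.0, 0.001]
wrist_force: [-0.1, 0.4, 6.0]
grip_width: 0.321
finger_force: 59.7
```

>>> send_rows([
  [[0,0,0],[0,0,0]],
  [[0,0,0],[0,0,0]],
  [[0,0,0],[0,0,0]],
  [[0,0,0],[0,0,0]],
  [[0,0,0],[0,0,0]],
])

```text
time: 2.95
position: [0.4564, 0.3307, 0.0326]
ee_rot: [-0.011, 1.0, 0.0, 0.001]
wrist_force: [-0.0, 0.2, 6.4]
grip_width: 0.321
finger_force: 59.7
```

>>> send_rows([
  [[0,0,30],[0,0,0]],
  [[0,0,70],[0,0,0]],
  [[0,0,110],[0,0,0]],
  [[0,-10,110],[0,0,1]],
  [[0,-40,110],[0,0,1]],
])

```text
time: 3.45
position: [0.4566, 0.2916, 0.1431]
ee_rot: [-0.021, 1.0, 0.001, 0.001]
wrist_force: [0.1, -0.4, -1.9]
grip_width: 0.319
finger_force: 59.5
```

>>> send_rows([
  [[15,-35,0],[0,0,0]],
  [[30,-75,0],[0,0,0]],
  [[45,-115,0],[0,0,0]],
  [[60,-155,0],[0,0,0]],
  [[70,-195,0],[0,0,0]],
])

```text
time: 3.95
position: [0.5266, 0.0937, 0.1418]
ee_rot: [-0.019, 1.0, -0.0, 0.0]
wrist_force: [0.3, 0.0, -2.0]
grip_width: 0.323
finger_force: 59.5
```

>>> send_rows([
  [[0,-40,0],[0,0,0]],
  [[0,-80,0],[0,0,0]],
  [[0,-120,0],[0,0,0]],
  [[0,-160,0],[0,0,0]],
  [[0,-195,0],[0,0,0]],
])

```text
time: 4.45
position: [0.5256, -0.1015, 0.1418]
ee_rot: [-0.019, 1.0, -0.0, -0.0]
wrist_force: [-0.2, -0.2, -1.7]
grip_width: 0.325
finger_force: 59.5
```

>>> send_rows([
  [[5,-20,0],[0,0,0]],
  [[10,-40,0],[0,0,0]],
  [[10,-40,0],[0,0,0]],
  [[10,-40,0],[0,0,0]],
])

```text
time: 4.85
position: [0.5357, -0.1397, 0.1415]
ee_rot: [-0.019, 1.0, 0.0, -0.0]
wrist_force: [-0.4, 1.0, -2.3]
grip_width: 0.323
finger_force: 59.6
```

Run:
```python
from h import *
from scipy.spatial.transform import Rotation as R
o=r.observe();M=R.from_quat(o["ee_rot"]).as_matrix();print(o["position"],np.degrees(np.arctan2(M[1,1],M[0,1])),o["wrist_force"])
ims=[]
for n in("side","top"):
    s=r.snapshot(n);np.save(f"pics/{n}c.npy",s);u,v=proj(n,np.array([.61,-.137,.08])).astype(int);print(u,v)
    ims.append(cv2.resize(s[v-35:v+35,u-35:u+35],(392,392),interpolation=cv2.INTER_NEAREST))
cv2.imwrite("pics/c.png",np.hstack(ims)[:,:,::-1])
```

```text
[ 0.53568577 -0.13968729  0.14149951] 92.16812205876388 [-0.3670882   1.00322793 -2.31499554]
271 203
287 194
```

View pics/c.png

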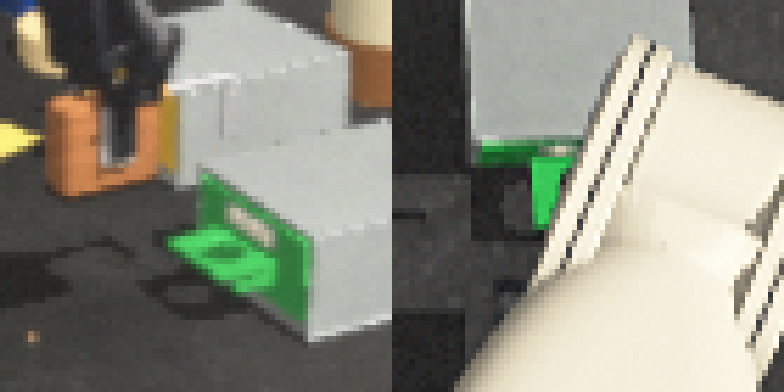

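In the side view the hook is level, with the rod corner at crop (233,78), its tip at about (226,138) and the hole at about (226,250). The top view is blocked by the arm. I'll compare these with the expected pixels.

Run:
```python
from h import *
f=lambda x,y:(236+x/5.6-.5,168+y/5.6-.5)
for z in(.121,):print("tip by side",ray("side",f(226,138),z),"corner",ray("side",f(233,78),.167))
# hole from side: centroid of dark ellipse inside the green tab
s=np.load("pics/sidec.npy")
g=mask(s,(45,100,100),(80,255,255),(262,205,290,225))
cs,h=cv2.findContours(g,cv2.RETR_CCOMP,cv2.CHAIN_APPROX_NONE)
for c,hh in zip(cs,h[0]):
    if cv2.contourArea(c)>8:
        m=cv2.moments(c);uv=(m["m10"]/m["m00"],m["m01"]/m["m00"]);print(hh[3],cv2.contourArea(c),uv,ray("side",uv,.045))
print("exp tip",(proj("side",np.array([.6257,-.1363,.121]))+.5-[236,168])*5.6,"exp hole",(proj("side",np.array([.6265,-.1365,.045]))+.5-[236,168])*5.6)
z=cv2.resize(s[175:227,250:302],(572,572),interpolation=cv2.INTER_CUBIC);cv2.imwrite("pics/d.png",z[:,:,::-1])
```

```text
tip by side [ 0.62605279 -0.13579966  0.121     ] corner [ 0.62035813 -0.15011246  0.167     ]
-1 203.5 (279.42997542997546, 213.82800982800984) [ 0.63199321 -0.1550745   0.045     ]
exp tip [225.93412813 138.38965353] exp hole [222.9164788  249.61867017]
```

View pics/d.png

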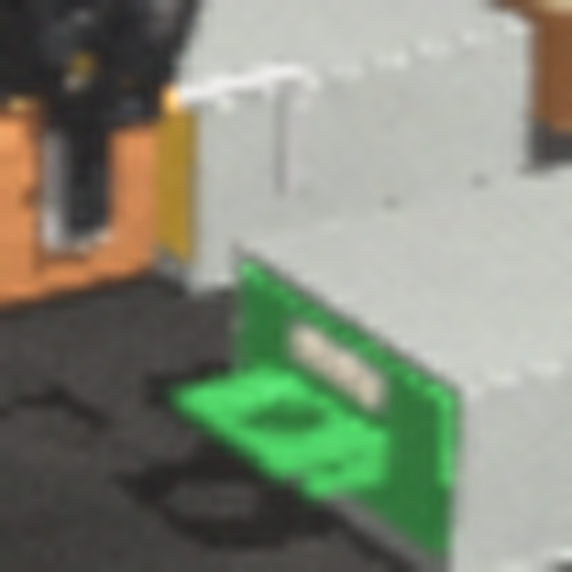

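The tip lines up (rod centred at about (292,192), hole at (282,415), both within 2 mm of what I expected). I'll lower it in stages.

>>> send_rows([
  [[0,0,-25],[0,0,0]],
  [[0,0,-50],[0,0,0]],
  [[0,0,-65],[0,0,0]],
  [[0,0,-73],[0,0,0]],
  [[0,0,-80],[0,0,0]],
])

```text
time: 5.45
position: [0.536, -0.1389, 0.0617]
ee_rot: [-0.02, 1.0, 0.0, -0.0]
wrist_force: [-0.1, -0.5, -2.0]
grip_width: 0.32
finger_force: 59.6
```

>>> send_rows([
  [[0,0,-5],[0,0,0]],
  [[0,0,-10],[0,0,0]],
  [[0,0,-15],[0,0,0]],
  [[0,0,-15],[0,0,0]],
  [[0,0,-15],[0,0,0]],
])

```text
time: 5.95
position: [0.5361, -0.1397, 0.047]
ee_rot: [-0.019, 1.0, -0.0, 0.0]
wrist_force: [0.0, 0.3, -2.1]
grip_width: 0.322
finger_force: 59.6
```

Run:
```python
from h import *
o=r.observe();print(o["position"],o["wrist_force"])
s=r.snapshot("side");z=cv2.resize(s[175:227,250:302],(572,572),interpolation=cv2.INTER_CUBIC);cv2.imwrite("pics/e.png",z[:,:,::-1])
```

```text
[ 0.53611828 -0.13965107  0.04698546] [ 0.00952918  0.33487596 -2.10560597]
```

View pics/e.png

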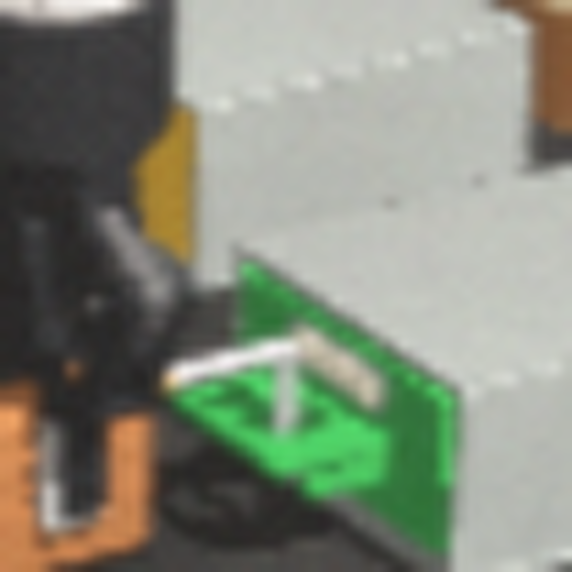

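The rod's down-turned end stands inside the hole (crop (288,415)) with no contact force. I'll pull along the tray's axis.

>>> send_rows([
  [[-6,0,0],[0,0,0]],
  [[-12,0,0],[0,0,0]],
  [[-18,0,0],[0,0,0]],
  [[-25,-1,0],[0,0,0]],
  [[-33,-1,0],[0,0,0]],
])

```text
time: 6.5
position: [0.5028, -0.1407, 0.0471]
ee_rot: [-0.019, 1.0, -0.0, 0.0]
wrist_force: [2.4, 0.3, -1.7]
grip_width: 0.322
finger_force: 59.4
```

>>> send_rows([
  [[-8,0,0],[0,0,0]],
  [[-16,-1,0],[0,0,0]],
  [[-24,-1,0],[0,0,0]],
  [[-32,-1,0],[0,0,0]],
  [[-40,-1,0],[0,0,0]],
])

```text
time: 7.0
position: [0.4625, -0.1419, 0.047]
ee_rot: [-0.019, 1.0, -0.0, 0.0]
wrist_force: [2.7, -1.2, -2.2]
grip_width: 0.319
finger_force: 59.5
```

>>> send_rows([
  [[-8,0,0],[0,0,0]],
  [[-16,-1,0],[0,0,0]],
  [[-24,-1,0],[0,0,0]],
  [[-32,-1,0],[0,0,0]],
  [[-40,-1,0],[0,0,0]],
])

```text
time: 7.5
position: [0.4225, -0.1428, 0.0469]
ee_rot: [-0.019, 1.0, -0.0, 0.0]
wrist_force: [2.3, -1.8, -2.3]
grip_width: 0.318
finger_force: 59.5
```

>>> send_rows([
  [[-1,0,0],[0,0,0]],
  [[-2,0,0],[0,0,0]],
  [[-2,0,0],[0,0,0]],
  [[-2,0,0],[0,0,0]],
  [[-2,0,0],[0,0,0]],
])

```text
time: 8.0
position: [0.4209, -0.1425, 0.0467]
ee_rot: [-0.02, 1.0, 0.0, -0.0]
wrist_force: [0.1, 0.4, -1.8]
grip_width: 0.318
finger_force: 59.5
```

Run:
```python
from h import *
o=r.observe();print(o["position"],o["wrist_force"],o["moment"])
ims=[]
for n in("side","top"):
    s=r.snapshot(n);np.save(f"pics/{n}f.npy",s);u,v=proj(n,np.array([.54,-.137,.05])).astype(int);print(u,v)
    ims.append(cv2.resize(s[v-35:v+35,u-35:u+35],(392,392),interpolation=cv2.INTER_CUBIC))
cv2.imwrite("pics/f.png",np.hstack(ims)[:,:,::-1])
```

```text
[ 0.42087456 -0.14247437  0.04668093] [ 0.09721215  0.42134751 -1.794175  ] [-0.01803495  0.01607956  0.07237358]
253 215
287 217
```

View pics/f.png

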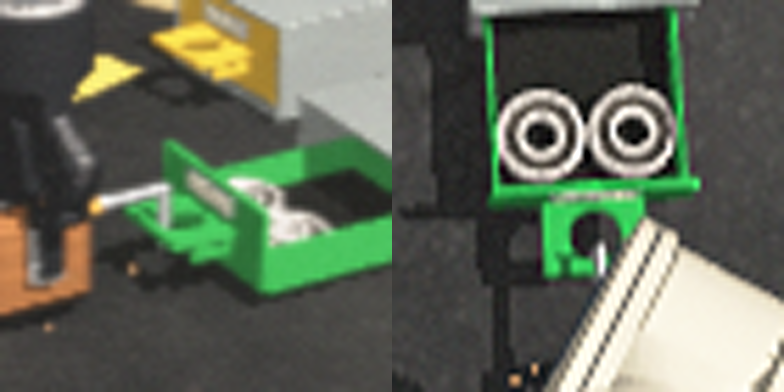

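The side and top views show the green tray out by about 100 mm, with both bearings open (crops (540,135) and (632,130)). The yellow tray is shut. I'll free the rod from the hole rim, lift out and set the hook down to the left of the tray.

>>> send_rows([
  [[5,0,0],[0,0,0]],
  [[10,0,0],[0,0,0]],
  [[10,0,10],[0,0,0]],
  [[10,0,25],[0,0,0]],
  [[10,0,45],[0,0,0]],
])

```text
time: 8.6
position: [0.4308, -0.1423, 0.0924]
ee_rot: [-0.02, 1.0, 0.0, -0.001]
wrist_force: [0.6, 0.1, -2.0]
grip_width: 0.321
finger_force: 59.5
```

>>> send_rows([
  [[0,0,30],[0,0,0]],
  [[0,25,35],[0,0,0]],
  [[5,65,35],[0,0,0]],
  [[12,105,35],[0,0,0]],
  [[20,142,35],[0,0,0]],
])

```text
time: 9.1
position: [0.451, 0.0009, 0.1278]
ee_rot: [-0.019, 1.0, -0.0, 0.0]
wrist_force: [0.4, 0.7, -1.6]
grip_width: 0.323
finger_force: 59.7
```

>>> send_rows([
  [[0,0,0],[0,0,0]],
  [[0,0,-30],[0,0,0]],
  [[0,0,-60],[0,0,0]],
  [[0,0,-75],[0,0,0]],
  [[0,0,-82],[0,0,0]],
])

```text
time: 9.6
position: [0.4504, -0.0007, 0.044]
ee_rot: [-0.019, 1.0, 0.0, -0.001]
wrist_force: [0.2, 1.3, -0.8]
grip_width: 0.319
finger_force: 59.9
```

>>> send_rows([
  [[0,0,-4],[0,0,0]],
  [[0,0,-8],[0,0,0]],
  [[0,0,-11],[0,0,0]],
  [[0,0,-11],[0,0,0]],
])

```text
time: 10.0
position: [0.4512, -0.0007, 0.034]
ee_rot: [-0.019, 1.0, -0.0, 0.0]
wrist_force: [-0.5, -0.6, -1.5]
grip_width: 0.317
finger_force: 59.9
```

>>> send_rows([
  [[0,0,-1],[0,0,0]],
  [[0,0,-1.5],[0,0,0]],
  [[0,0,-1.5],[0,0,0]],
])

```text
time: 10.3
position: [0.4512, -0.0006, 0.0326]
ee_rot: [-0.019, 1.0, -0.0, 0.0]
wrist_force: [-0.5, 0.3, 0.5]
grip_width: 0.318
finger_force: 60.1
```

Run:
```python
from h import *
o=r.observe();print(o["position"],o["wrist_force"],o["moment"])
```

```text
[ 0.4511745  -0.00060259  0.03260519] [-0.49738904  0.32817308  0.54629108] [-0.03282731  0.07628289 -0.00449358]
```

The foot has met the bench, since the wrist force went from −1.7 to +0.5 N. I'll release and retreat.

>>> send_rows([
  [[0,0,0],[0,0,0]],
  [[0,0,0],[0,0,0]],
  [[0,0,0],[0,0,0]],
  [[0,0,0],[0,0,0]],
  [[0,0,0],[0,0,0]],
], grip=-1)

```text
time: 10.8
position: [0.451, -0.0006, 0.0323]
ee_rot: [-0.019, 1.0, -0.0, -0.0]
wrist_force: [-1.2, -0.3, -0.5]
grip_width: 1.001
finger_force: 0.0
```

>>> send_rows([
  [[0,0,10],[0,0,0]],
  [[0,0,30],[0,0,0]],
  [[0,0,60],[0,0,0]],
  [[0,0,100],[0,0,0]],
  [[0,0,140],[0,0,0]],
])

```text
time: 11.3
position: [0.4505, -0.0005, 0.1745]
ee_rot: [-0.019, 1.0, 0.0, -0.0]
wrist_force: [0.5, -0.7, -0.0]
grip_width: 0.998
finger_force: 0.0
```

>>> send_rows([
  [[0,40,10],[0,0,0]],
  [[0,80,20],[0,0,0]],
  [[0,120,20],[0,0,0]],
  [[0,160,20],[0,0,0]],
  [[0,160,20],[0,0,0]],
])

```text
time: 11.8
position: [0.4505, 0.163, 0.1932]
ee_rot: [-0.022, 1.0, 0.001, 0.0]
wrist_force: [0.9, -0.1, -0.2]
grip_width: 1.001
finger_force: 0.0
```

Run:
```python
from h import *
o=r.observe();print(o["time"],o["position"],o["wrist_force"],o["grip_width"],abs(o["dq"]).max())
ims=[]
for n in("side","top"):
    s=r.snapshot(n);u,v=proj(n,np.array([.54,-.05,.05])).astype(int)
    ims.append(cv2.resize(s[v-50:v+50,u-50:u+50],(400,400),interpolation=cv2.INTER_CUBIC))
cv2.imwrite("pics/g.png",np.hstack(ims)[:,:,::-1])
```

```text
11.8 [0.45054998 0.16302925 0.19319489] [ 0.86322565 -0.14124033 -0.19820484] 1.0005799245854976 0.08134177712689428
```

View pics/g.png

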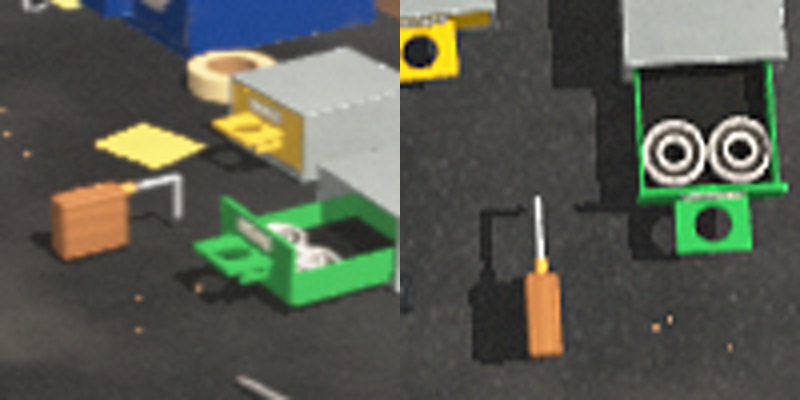

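The hook stands upright at crop (543,310), well clear of the green tab (713,225). The tray is out with both bearings open, and the yellow tray is shut.

```bash
python3 -c "
from h import *
s=r.snapshot('top')
print(ray('top',(0,0),0)[:2]*0, r.sign_off())"
```

```text
the job is handed in; nothing more can be done
[0. 0.] None
```

The green tray is pulled out about 10 cm with both bearings in the open, the yellow tray is shut, the hook stands upright on the bench clear of the tray, and the job is handed in; `sign_off` returned no verdict.

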